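# Spot-check a slide warmer with a pen thermometer

### The job

Check the temperature of the slide warmer: first swing its hinged hold-down frame down over the test slide until the frame's tab rests in its catch, and let go of it there. Then take the rectangular pen thermometer out of the rack and hold it upright on the slide, its flat tip inside the engraved ring, pressed so lightly that the sprung tip sinks about half-way and never hits its stop. Keep the slide in its recess and leave the other things where they stand; the job ends with you still holding the thermometer on the spot.

Things in the scene. Friction and masses are not known exactly. Their poses are not given: they have to be found in the camera images.
- warmer: Slide warmer fixed to the bench: white, black hot plate on top, 230 (x) x 170 (y) x 28.5 mm high. Origin: centre of underside, z up. Slide recess (78 x 54, 2.5 deep) centred at x -35, y 0. Clamp hinge pin along x at y -50, z 31.5. Catch at x -35, y +64: two steel cheeks 37 mm apart, 14 mm long in y, tops at z 40.5, a ledge between them. Two Petri dishes stand at its +x end.
- clamp_hinge (a point): Centre of the clamp's hinge pin, fixed on the warmer (31.5 mm above the bench); axes as the warmer's: x along the pin, y towards the catch, z up.
- clamp (a joint): Angle of the steel hold-down frame, rad: 0 shut (level, arms on the slide's ends, tab in the catch), grows as it rises, stop at 1.75, starts at 1.0 to 1.5. Stiff hinge: it stays where it is left; 1 to 2 N at the outer bar moves it. 3 mm thick. From the hinge: arms (8 wide, 33 either side of the middle) to 92 mm, crossbar 83 to 97, thumb tab (30 wide) 97 to 124. Window 58 x 71 mm.
- clamp_bar (a point): Middle of the outer crossbar of the hold-down frame, on the face that looks up when shut (1.5 mm off the frame's mid-plane), 90 mm from the hinge; moves with the frame. Its y points from hinge to tab, its z out of that face (up when shut).
- slide: Loose aluminium test slide, 76 (x) x 52 (y) x 4 mm, 50 g, lying in the warmer's recess with 1 mm play all round, 1.5 mm proud of the plate. Origin: centre of its underside, 26 mm above the bench.
- spot (a point): The marked spot: centre of the ring (20 mm outside, 18 mm inside diameter, with four short dashes outside it) engraved in the middle of the slide's upper face, 30 mm above the bench. Open through the frame's window when the clamp is shut.
- rack: White plastic rack fixed to the bench, 90 (x) x 200 (y) x 118 mm high. Origin: centre of the underside. Two bays at y = -50 and +50 mm; in each, an instrument stands upright, its body in a rectangular pocket (21 x 31 mm, 18 mm deep, mouth at 118 mm) and its stem down a 13 mm bore. Lift straight up by 105 mm to clear it.
- thermometer: Pen thermometer upright, tip down, in one of the two bays: rectangular grey body 18 (x) x 28 (y) x 88 mm, display on its -x face, on a 6 mm stem. Origin: centre of the flat tip (spring relaxed), z up along the tool; body from 85 to 173 mm. In the rack the origin is 15 mm above the bench and the body shows from 118 to 189 mm up; grip it across the 28 mm. About 70 g.
- plunger (a joint): How far the sprung tip of the thermometer is pushed in, m: 0 relaxed, 0.008 at its stop. The force is about 0.5 N to start and 0.35 N more per mm (1.9 N half-way).
- sensor (a point): Centre of the flat sensor disc (8 mm across) at the end of the sprung tip; moves with the plunger.
- ph_meter: Bystander in the other bay: round grey pen meter, body 18 mm across, its top 190 mm above its origin (15 mm above the bench), origin at the foot of its capped stem.
- dish_large: Bystander: closed Petri dish, 60 mm across, 13 mm high, on the warmer's plate. Origin: centre of underside.
- dish_small: Bystander: closed Petri dish, 37 mm across, 13 mm high, on the warmer's plate. Origin: centre of underside.
- media_bottle: Bystander: glass bottle, 58 mm across, 125 mm high, on the bench. Origin: centre of underside.
- marker: Bystander: marker pen lying along its x, 133 mm long, 18 mm high. Origin: on the bench under its middle.
- tip_box: Bystander: pipette-tip box, 85 x 122 x 67 mm. Origin: centre of underside.
- slide_box: Bystander: white slide box, 85 x 100 x 28 mm. Origin: centre of underside.
Things that resemble listed ones, but are neither listed nor needed, are in the scene too. What is shaped like the rack but blue or brown is not meant.

How it is judged:
By the outcome, as a careful person would: the job done as asked, in the order asked, and still so for the second after the job is handed in, while the arm keeps its last pose, push and grip.
It also fails if it takes over 58 s, if anything falls off the work surface, if the arm or the gripper's body presses on something with over 40 N, if the wrist force passes 120 N, or if a joint passes its speed limit or range.

### The arm

A 6-joint arm with a two-finger parallel gripper is mounted at the origin on the work surface. World frame = base frame: x ahead of the robot, y to its left, z up, the work surface at z = 0. Lengths are in m, angles in rad, forces in N, time in s.
With the tool pointing down it reaches from about 0.35 to 0.85 m from the base axis. Payload 8.1 kg.
Tool frame: the origin (TCP) lies where the fingers leave the gripper's body, on its centre line; the fingertips stand 84 mm ahead of it and the grasp point (between the pads) lies 65 mm ahead of it; z points along the fingers, y is the line along which they close (so a half turn about z gives the same grasp; the last joint's range is limited). The gripper opens to 93 mm and grips with 3 to 60 N. Pads are 15 mm wide; open, the fingers measure 128 mm over their backs; the gripper's body (75 mm by 188 mm) begins 65 mm behind the grasp point.
Start: joints at [1.144, 0.13, 1.488, -0, 1.523, -0.085], TCP at [0.201, 0.565, 0.303] pointing down, gripper open.
Joint ranges: [-2.96, 2.96], [-0.89, 2.26], [0.02, 2.5], [-1.34, 4.48], [0, 2.73], [-2.66, 2.66]. Speed limits (rad/s): [2.39, 2.39, 2.79, 3.14, 3.14, 3.14].

### API

Orientations are given as [roll, pitch, yaw] about the fixed x, y, z axes, in that order (R = Rz(yaw) Ry(pitch) Rx(roll)).
In Python, from cell import robot gives the robot as it stands. The module is installed in compiled form; this text tells all that it offers.
- The arm moves only by the tool jog_arm, never from a script. Its argument "moves" is one flat list of numbers, 7 for each row, row after row: the shift along the world's x, y, z in units of 50 mm (1.0 is 50 mm), then the turn, a rotation vector about the world's x, y, z in units of 5 degrees (1.0 is 5 degrees), then the opening, from -1 (shut) to 1 (fully open). In form: [x, y, z, rx, ry, rz, grip, x, y, z, rx, ry, rz, grip, ...]. A call has exactly 5 rows; each row shifts and turns the commanded pose from where the row before left it; what a row does not reach is not made up. A row lasts 1/10 s, in which the tool goes at most 50 mm and 8.59 degrees, less where a joint would pass 70% of its speed; a pose out of reach is approached as far as the arm can. A call is refused whole if a number of a shift passes 1 or a number of a turn 1, either way. A call with a gripper value outside its range is refused whole. The fingers move at their own pace and stop on an object; "grip_force" is the grip in N (left out, the last holds). Time passes only in rows, so rows that do not move let the fingers close, or fill a call up. It gives the time, the measured TCP pose, the force, the opening and the grip force at its end, in the units of the state.
- robot.sense(): the state, without advancing time (a new reading comes with each control period).
- robot.get_image(name): name is "scene" or "top" or "wrist"; returns a dict with "image" (480x640x3 uint8, red, green, blue), "fx", "fy", "cx", "cy" (pixels), "R" (3x3) and "t" (3): a world point X has camera coordinates R X + t; the wrist camera has in their place "mount" (4x4, takes a point from camera to tool coordinates, whose origin is the TCP and whose axes are the flange's). Camera axes: x right, y down, z forward; pixel columns grow to the right and rows downward; lengths in m; the calibration is good to about 2 mm. The wrist camera is an equidistant fisheye: a pixel r from the principal point sees the ray r / f radians off the axis. A picture is of the moment at which its call begins: read the wrist's pose just before it. There is no depth.
- robot.hand_in(): hands the job in; it is judged then, once.
The state is a dict: "t": time; "joints": joint angles; "dq": joint speeds; "joint_torque": joint torques, N m; "position": TCP position; "tcp_rot": TCP orientation; "ft_force": force on the tool from outside, world axes, zero at the start; "moment": the same for the moment, N m; "opening": finger opening in m; "grasp_force": force on a finger pad.
Only numpy, scipy, OpenCV 4.12 (cv2) and the standard library are available. Lean on these libraries where they do the work, as an engineer would, in place of code of your own. Each camera call takes 0.05 s, during which the arm holds its last target. There are 200 camera calls.

## Working session

There is one attempt and no reset: what is moved stays moved. The work goes in short steps, Python scripts to look and compute and a tool call to move; the robot and the scene stay as the last step left them, time stands still between calls to the robot, and variables do not carry over. Pictures are saved under pics/ and viewed, at most 10 in all, crops included, and the job is handed in when it is done.

Besides the shell and the picture viewer there is one more tool, called after ">>>" as name(argument=value, ...), one argument or row to a line, values as JSON. jog_arm: Moves the arm, as the interface text tells. Its arguments: {"type":"object","properties":{"moves":{"type":"array","items":{"type":"number"}},"grip_force":{"type":"number"}},"required":["moves"]}

```bash
mkdir -p pics; cat > h.py <<'E'
import numpy as np, cv2, json
from cell import robot
def snap(n,f):
    d=robot.get_image(n); cv2.imwrite(f'pics/{f}.png',d['image'][:,:,::-1])
    np.save(f'pics/{f}.npy',d,allow_pickle=True); return d
def load(f): return np.load(f'pics/{f}.npy',allow_pickle=True).item()
def plane(d,u,v,z):
    R=np.array(d['R']);t=np.array(d['t']);c=-R.T@t
    r=R.T@np.array([(u-d['cx'])/d['fx'],(v-d['cy'])/d['fy'],1]); return c+r*(z-c[2])/r[2]
def proj(d,X):
    p=np.array(d['R'])@np.array(X)+np.array(d['t']); return d['fx']*p[0]/p[2]+d['cx'],d['fy']*p[1]/p[2]+d['cy']
def tri(d1,p1,d2,p2):
    A=[];b=[]
    for d,p in((d1,p1),(d2,p2)):
        c=plane(d,*p,0); R=np.array(d['R']);o=-R.T@np.array(d['t']); r=(c-o)/np.linalg.norm(c-o)
        P=np.eye(3)-np.outer(r,r);A.append(P);b.append(P@o)
    return np.linalg.lstsq(np.vstack(A),np.hstack(b),rcond=None)[0]
E
python3 - <<'E'
from h import *
for n in('scene','top'):
    d=snap(n,n); print(n,d['fx'],d['cx'],d['cy'],-np.array(d['R']).T@np.array(d['t']))
s=robot.sense(); print(s)
E
```

```text
scene 440.14828281754876 314.49591990700907 239.11143162661392 [1.25669276 0.18808017 1.05920336]
top 572.5791588487659 308.9150393812225 235.28126576990488 [0.14587192 0.10409232 2.06245161]
{'t': 0.1, 'joints': array([ 1.14359077e+00,  1.31089578e-01,  1.48916765e+00, -6.55585269e-06,
        1.52299270e+00, -8.53888450e-02]), 'dq': array([ 1.73271522e-04, -1.05792906e-03, -2.50049071e-03, -2.69610579e-05,
        9.91500532e-04,  5.67048490e-04]), 'joint_torque': array([ 1.36354563e-03, -5.61342931e+01, -4.93095195e+01,  7.69932009e-02,
        2.93748861e-02,  1.13570763e-05]), 'position': array([0.20093929, 0.56495757, 0.30179137]), 'tcp_rot': array([-3.13994085e+00, -1.34817543e-04,  2.79977615e+00]), 'ft_force': array([-0.41461775,  1.26924548,  0.05015068]), 'moment': array([-0.03265886,  0.01220249, -0.01426292]), 'grasp_force': 0.0, 'opening': 0.09298541038829121}
```

View pics/scene.png

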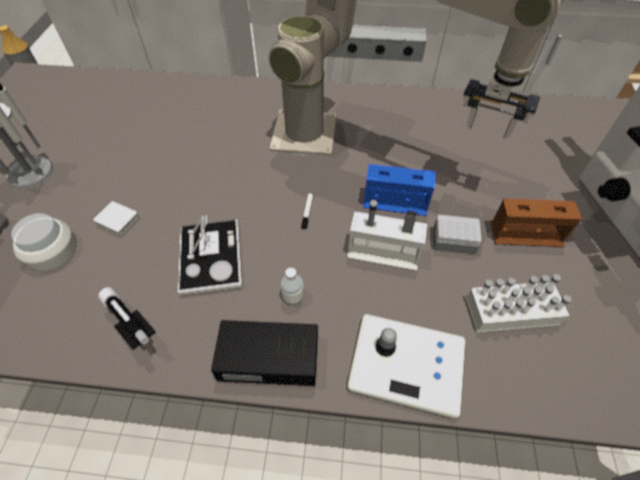

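View pics/top.png

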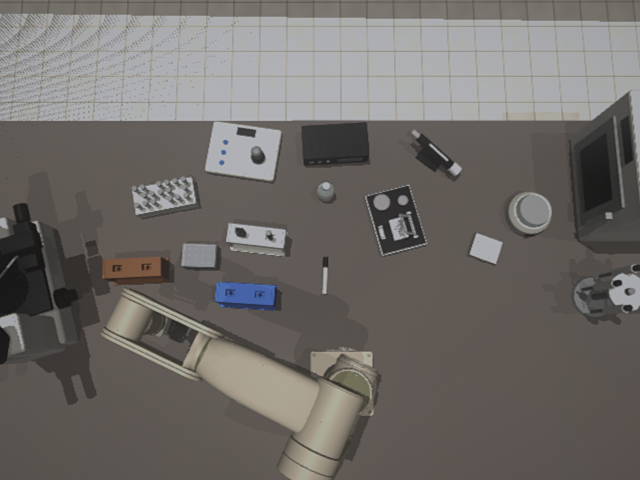

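The candidates for the rack are white (scene 388,240; top 257,237), blue (scene 400,190) and brown (scene 536,222). White is the one described. In the white rack, the dark rectangular pen is at scene (409,222), top (241,232), and the round pen is at scene (372,212), top (267,237). The warmer is the black plate at scene (210,255), top (397,220). I'll check these in a close crop.

```bash
python3 - <<'E'
from h import *
s=load('scene')['image'];t=load('top')['image']
def c(i,x,y,w,h): return cv2.resize(i[y:y+h,x:x+w],(400,300),interpolation=cv2.INTER_CUBIC)
im=np.vstack([np.hstack([c(s,164,207,96,72+18) if 0 else c(s,160,207,100,75+15),c(s,340,195,100,75)]),np.hstack([c(t,356,176,80,80),c(t,212,212,80,60)])])
im=np.vstack([np.hstack([c(s,160,210,112,84),c(s,340,195,100,75)]),np.hstack([c(t,350,178,108,81),c(t,212,212,80,60)])])
cv2.imwrite('pics/crop1.png',im[:,:,::-1])
E
```

```text
(no output)
```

View pics/crop1.png

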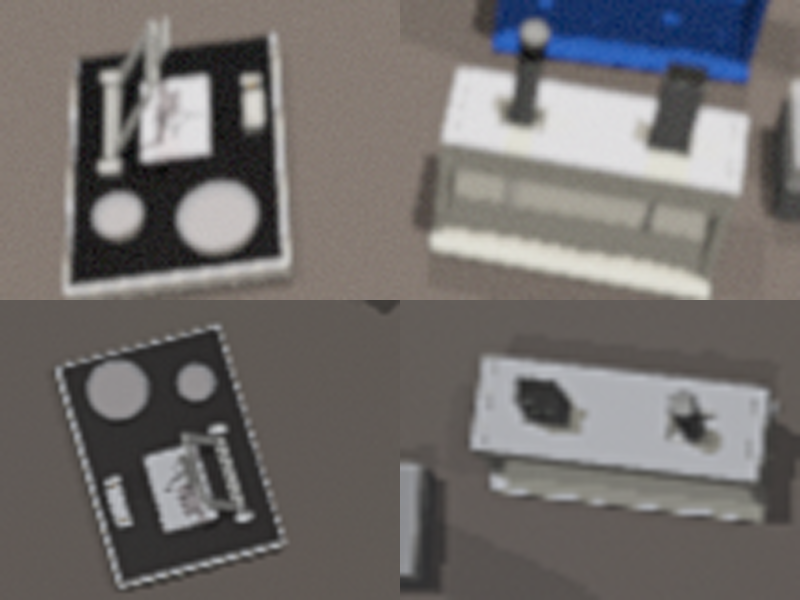

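```bash
python3 - <<'E'
from h import *
d=load('top');im=d['image'].astype(int);g=im.mean(2)
def comp(m,seed,k=0):
    n,l=cv2.connectedComponents(m.astype(np.uint8)); return (l==l[seed[1],seed[0]]).astype(np.uint8)
def rect(m,z,cam=d):
    c=max(cv2.findContours(m,cv2.RETR_EXTERNAL,cv2.CHAIN_APPROX_NONE)[0],key=len)[:,0,:]
    P=np.array([plane(cam,u,v,z)[:2] for u,v in cv2.convexHull(c)[:,0,:].astype(float)],np.float32)*1000
    return cv2.minAreaRect(P)
sub=im[225:260,215:300]; print(im[232,230],im[237,257],im[252,257],im[248,257])
m=g>150; mm=np.zeros_like(m);mm[215:262,215:300]=m[215:262,215:300]
print('rack',rect(comp(mm,(255,236)),.118))
# warmer: black plate
print(im[180,380],im[200,372],im[215,385],im[185,352])
m=g<65;mm=np.zeros_like(m);mm[180:262,355:440]=m[180:262,355:440]
print('plate',rect(comp(mm,(390,215)),.0285))
s=load('scene');sg=s['image'].mean(2)
m=sg<60;mm=np.zeros_like(m);mm[215:300,170:250]=m[215:300,170:250]
print('plateS',rect(comp(mm,(212,262)),.0285,s))
m=sg>175;mm=np.zeros_like(m);mm[205:250,340:435]=m[205:250,340:435]
print('rackS',rect(comp(mm,(390,226)),.118,s))
# slide
m=g>120
for nm,bx in(('slide',(388,216,404,243)),('catch',(375,225,387,245)),('dishL',(370,192,394,212)),('dishS',(394,192,412,210))):
    x0,y0,x1,y1=bx; w=m[y0:y1,x0:x1]; ys,xs=np.nonzero(w); print(nm,plane(d,xs.mean()+x0,ys.mean()+y0,.03)[:2],len(xs))
E
```

```text
[163 164 168] [174 175 180] [134 133 125] [123 122 114]
rack ((501.1277160644531, 299.8856201171875), (197.7295379638672, 64.67861938476562), 83.42377471923828)
[96 90 86] [48 47 47] [49 48 47] [96 90 87]
plate ((578.1158447265625, -198.60910034179688), (217.0063934326172, 156.95901489257812), 14.970781326293945)
plateS ((579.55224609375, -200.83935546875), (214.17013549804688, 153.71450805664062), 15.130011558532715)
rackS ((502.134765625, 297.2769775390625), (200.2908935546875, 68.48040771484375), 83.46148681640625)
slide [ 0.54351441 -0.20072882] 222
catch [ 0.52459982 -0.14137605] 76
dishL [ 0.6423248  -0.14710067] 191
dishS [ 0.64954223 -0.22625512] 67
```

The pictures confirm the choice: the rectangular pen is in the white rack's left (+y) bay, the round pH meter in the other. The clamp is raised, with its hinge on the warmer's right side and the catch on its left. Both views put the warmer centre at about (0.579, -0.200) with 15° yaw, and the rack at about (0.5015, 0.2985) with -6.6° yaw. Sizes match the description. Next I move to hover over the warmer.

>>> jog_arm(
  moves=[0.344,-0.79,0.1,0,0,-0.554,-1,0.344,-0.79,0.1,0,0,-0.554,-1,0.344,-0.79,0.1,0,0,-0.554,-1,0.344,-0.79,0.1,0,0,-0.554,-1,0.344,-0.79,0.1,0,0,-0.554,-1],
)

```text
t: 0.6
position: [0.2872, 0.3661, 0.3274]
tcp_rot: [-3.141, -0.0, 2.557]
ft_force: [0.2, 0.3, 0.6]
opening: 0.0574
grasp_force: 0.0
```

>>> jog_arm(
  moves=[0.344,-0.79,0.1,0,0,-0.554,-1,0.344,-0.79,0.1,0,0,-0.554,-1,0.344,-0.79,0.1,0,0,-0.554,-1,0.344,-0.79,0.1,0,0,-0.554,-1,0.344,-0.79,0.1,0,0,-0.554,-1],
)

```text
t: 1.1
position: [0.3732, 0.1686, 0.3527]
tcp_rot: [3.142, -0.0, 2.315]
ft_force: [0.7, -0.3, -0.3]
opening: 0.0179
grasp_force: 0.0
```

>>> jog_arm(
  moves=[0.344,-0.79,0,0,0,-0.554,-1,0.344,-0.79,0,0,0,-0.554,-1,0.344,-0.79,0,0,0,-0.554,-1,0.344,-0.79,0,0,0,-0.554,-1,0.344,-0.79,0,0,0,-0.554,-1],
)

```text
t: 1.6
position: [0.4593, -0.029, 0.3525]
tcp_rot: [-3.141, -0.0, 2.072]
ft_force: [0.5, 0.7, -0.2]
opening: 0.0001
grasp_force: 0.0
```

>>> jog_arm(
  moves=[0.344,-0.79,0,0,0,-0.554,-1,0.344,-0.79,0,0,0,-0.554,-1,0.344,-0.79,0,0,0,-0.554,-1,0.344,-0.79,0,0,0,-0.554,-1,0.344,-0.79,0,0,0,-0.554,-1],
)

```text
t: 2.1
position: [0.5453, -0.2265, 0.3521]
tcp_rot: [-3.141, -0.001, 1.831]
ft_force: [0.9, 0.6, 0.5]
opening: 0.0006
grasp_force: 0.0
```

```bash
python3 - <<'E'
from h import *
s=robot.sense();print(s['t'],s['position'],s['tcp_rot'],s['joints'],s['opening'],s['ft_force'])
d=snap('wrist','w1');d['p']=s['position'];d['r']=s['tcp_rot'];np.save('pics/w1.npy',d,allow_pickle=True);print(d['fx'],d['cx'],d['cy'],d['mount'])
E
```

```text
2.1 [ 0.54534865 -0.2264523   0.35211188] [-3.14104541e+00 -6.14663275e-04  1.83063314e+00] [-4.80435563e-01  8.99298461e-02  1.44234124e+00  8.47529213e-05
  1.61014017e+00 -7.40269244e-01] 0.0006215506484512656 [0.90286416 0.64572056 0.52188822]
371.64829954431775 322.4774810686865 238.25147122385545 [[ 3.06769848e-04 -9.63720731e-01 -2.66912454e-01  7.47754938e-02]
 [ 9.99999893e-01  2.02930246e-04  4.16622485e-04 -2.62658119e-04]
 [-3.47343116e-04 -2.66912553e-01  9.63720690e-01 -8.21903162e-02]
 [ 0.00000000e+00  0.00000000e+00  0.00000000e+00  1.00000000e+00]]
```

View pics/w1.png

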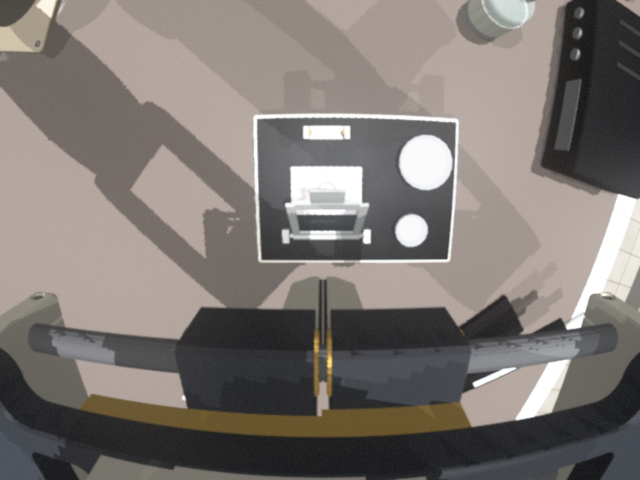

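The wrist picture shows the catch at (327,132), the slide (290–362, 166–), the hinge posts at (286,237) and (367,237), the crossbar at about (326,207) and the tab at (326,190–203). The plate corners are (254,115), (458,119), (450,262) and (260,262). I convert these to positions next.

```bash
cat >> h.py <<'E'
from scipy.spatial.transform import Rotation as Ro
def wray(d,u,v):
    a=np.array([u-d['cx'],v-d['cy']])/d['fx'];th=np.hypot(*a);c=np.r_[a/max(th,1e-9)*np.sin(th),np.cos(th)]
    M=np.array(d['mount']);T=Ro.from_euler('xyz',d['r']).as_matrix()
    return T@M[:3,3]+d['p'],T@M[:3,:3]@c
def wplane(d,u,v,z):
    o,r=wray(d,u,v);return o+r*(z-o[2])/r[2]
W=np.array([.5788,-.1997,0]);Wy=np.deg2rad(15)
def loc(P): return Ro.from_euler('z',Wy).inv().apply(np.array(P)-W)*1000
E
python3 - <<'E'
from h import *
d=load('w1')
for n,u,v,z in(('pl',254,115,.0285),('pl',458,119,.0285),('pl',450,262,.0285),('pl',260,262,.0285),('catch',327,132,.038),('hl',286,237,.0315),('hr',367,237,.0315),('slideTL',290,166,.03),('slideTR',362,167,.03)):
    P=wplane(d,u,v,z);print(n,P.round(4),loc(P).round(1))
# in local y-z plane: intersect rays with x=-35 for bar/tab
R=Ro.from_euler('z',Wy).inv()
for n,u,v in(('tab end',326,190),('tab/cross',326,203),('cross inner',326,209)):
    o,r=wray(d,u,v);o=loc(o);r=R.apply(r)
    # circle radius about hinge
    for rad in(83,97,124):
        f=lambda k:np.hypot(*( (o+k*r)[1:]-[-50,31.5]))-rad
        ks=np.linspace(50,450,4001);fs=np.array([f(k) for k in ks]);i=np.nonzero(np.diff(np.sign(fs)))[0]
        print(n,rad,[(round(np.arctan2((o+ks[j]*r)[2]-31.5,(o+ks[j]*r)[1]+50),2)) for j in i])
c=wplane(d,354,240,.03)
im=cv2.resize(d['image'][110:270,240:470],(800,557),interpolation=cv2.INTER_CUBIC);cv2.imwrite('pics/w1c.png',im[:,:,::-1])
E
```

```text
pl [ 0.4471 -0.1476  0.0285] [-113.7   84.4   28.5]
pl [ 0.666  -0.0893  0.0285] [112.9  84.1  28.5]
pl [ 0.7106 -0.2518  0.0285] [113.8 -84.5  28.5]
pl [ 0.4917 -0.3092  0.0285] [-112.5  -83.2   28.5]
catch [ 0.5288 -0.1468  0.038 ] [-34.6  64.   38. ]
hl [ 0.5144 -0.271   0.0315] [-80.7 -52.2  31.5]
hr [ 0.6027 -0.2475  0.0315] [ 10.7 -52.4  31.5]
slideTL [ 0.4995 -0.1926  0.03  ] [-74.7  27.4  30. ]
slideTR [ 0.5755 -0.1734  0.03  ] [ 3.6 26.2 30. ]
tab end 83 [np.float64(0.78)]
tab end 97 [np.float64(0.89)]
tab end 124 [np.float64(1.01)]
tab/cross 83 [np.float64(0.95)]
tab/cross 97 [np.float64(1.02)]
tab/cross 124 [np.float64(1.1)]
cross inner 83 [np.float64(1.02)]
cross inner 97 [np.float64(1.07)]
cross inner 124 [np.float64(1.14)]
```

View pics/w1c.png

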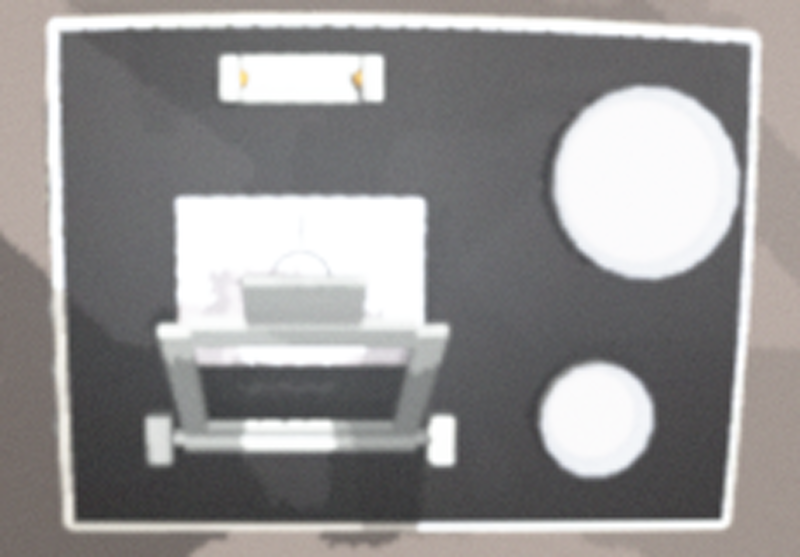

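The warmer pose is confirmed within 1–2 mm and the frame stands at about 1.02 rad. I bring the closed fingertips just above the crossbar.

>>> jog_arm(
  moves=[0.012,0.04,-0.715,0,0,0,-1,0.012,0.04,-0.715,0,0,0,-1,0.012,0.04,-0.715,0,0,0,-1,0.012,0.04,-0.715,0,0,0,-1,0,0,0,0,0,0,-1],
)

```text
t: 2.65
position: [0.5442, -0.2149, 0.2031]
tcp_rot: [-3.133, -0.007, 1.833]
ft_force: [-0.9, 0.2, -0.8]
opening: 0.0009
grasp_force: 0.0
```

```bash
python3 - <<'E'
from h import *
s=robot.sense();p=s['position'];l=loc(p);print(p,l,l[2]-84,s['ft_force'])
E
```

```text
[ 0.54424862 -0.21486382  0.20310964] [-37.29875559  -5.70457319 203.10963739] 119.10963738739835 [-0.93703273  0.24721107 -0.83393759]
```

>>> jog_arm(
  moves=[-0.008,0.028,-0.28,0,0,0,-1,-0.019,0.071,-0.057,0,0,0,-1,-0.019,0.071,-0.057,0,0,0,-1,-0.019,0.071,-0.057,0,0,0,-1,-0.019,0.071,-0.057,0,0,0,-1],
)

```text
t: 3.15
position: [0.5438, -0.201, 0.1853]
tcp_rot: [3.14, 0.001, 1.833]
ft_force: [0.1, -1.1, 0.1]
opening: 0.0003
grasp_force: 0.2
```

```bash
python3 - <<'E'
from h import *
s=robot.sense();p=s['position'];l=loc(p);print(s['t'],p,l,l[2]-84,s['ft_force'])
E
```

```text
3.15 [ 0.54377494 -0.20098731  0.18534994] [-34.16478958   7.82170467 185.34994352] 101.34994351659279 [ 0.11563254 -1.05862336  0.14025053]
```

>>> jog_arm(
  moves=[-0.013,0.047,-0.062,0,0,0,-1,-0.013,0.047,-0.062,0,0,0,-1,-0.013,0.047,-0.062,0,0,0,-1,-0.013,0.047,-0.062,0,0,0,-1,-0.013,0.047,-0.062,0,0,0,-1],
)

```text
t: 3.65
position: [0.54, -0.1892, 0.1685]
tcp_rot: [-3.142, -0.0, 1.833]
ft_force: [1.1, -0.8, 0.9]
opening: 0.0008
grasp_force: 0.2
```

>>> jog_arm(
  moves=[-0.01,0.036,-0.064,0,0,0,-1,-0.01,0.036,-0.064,0,0,0,-1,-0.01,0.036,-0.064,0,0,0,-1,-0.01,0.036,-0.064,0,0,0,-1,-0.01,0.036,-0.064,0,0,0,-1],
)

```text
t: 4.15
position: [0.5375, -0.1802, 0.1525]
tcp_rot: [-3.141, -0.0, 1.833]
ft_force: [0.1, 0.1, 1.1]
opening: 0.0006
grasp_force: 0.1
```

```bash
python3 - <<'E'
from h import *
s=robot.sense();p=s['position'];l=loc(p);print(s['t'],p,l,l[2]-84,s['ft_force'])
d=snap('wrist','w2');cv2.imwrite('pics/w2c.png',cv2.resize(d['image'][0:300,120:520],(800,600))[:,:,::-1])
E
```

```text
4.15 [ 0.53745902 -0.18023217  0.15253447] [-34.89367609  29.504315   152.53446749] 68.53446748766297 [0.12623438 0.09938416 1.10841444]
```

View pics/w2c.png

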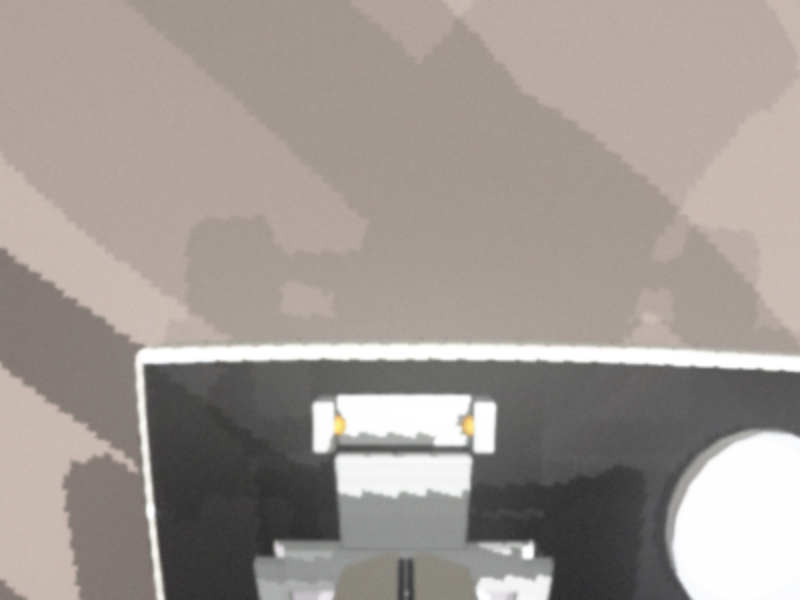

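The frame is following the closed fingers: the crossbar is under them at crop (405,560) and the tab is in line with the catch. I continue down.

>>> jog_arm(
  moves=[-0.005,0.016,-0.07,0,0,0,-1,-0.005,0.016,-0.07,0,0,0,-1,-0.005,0.016,-0.07,0,0,0,-1,-0.005,0.016,-0.07,0,0,0,-1,-0.005,0.016,-0.07,0,0,0,-1],
)

```text
t: 4.7
position: [0.5362, -0.1763, 0.135]
tcp_rot: [-3.142, -0.0, 1.833]
ft_force: [0.3, -0.1, 0.5]
opening: 0.0005
grasp_force: 0.1
```

>>> jog_arm(
  moves=[-0.002,0.008,-0.06,0,0,0,-1,-0.002,0.008,-0.06,0,0,0,-1,-0.002,0.008,-0.06,0,0,0,-1,-0.002,0.008,-0.06,0,0,0,-1,-0.002,0.008,-0.06,0,0,0,-1],
)

```text
t: 5.2
position: [0.5358, -0.1744, 0.1201]
tcp_rot: [-3.142, 0.0, 1.833]
ft_force: [1.5, -1.4, 0.2]
opening: 0.0003
grasp_force: 0.1
```

```bash
python3 - <<'E'
from h import *
s=robot.sense();p=s['position'];l=loc(p);print(s['t'],p,l,l[2]-84,s['ft_force'])
E
```

```text
5.2 [ 0.53578629 -0.17436717  0.12009785] [-34.99143219  35.60239691 120.09784929] 36.09784928950013 [ 1.48109772 -1.44632058  0.18774764]
```

Tip at 36.1 mm, and shut is 33. I press down in small steps.

>>> jog_arm(
  moves=[0,0,-0.02,0,0,0,-1,0,0,-0.02,0,0,0,-1,0,0,-0.02,0,0,0,-1,0,0,-0.01,0,0,0,-1,0,0,0,0,0,0,-1],
)

```text
t: 5.7
position: [0.5359, -0.1744, 0.1174]
tcp_rot: [3.142, 0.0, 1.833]
ft_force: [-2.1, 0.7, 5.1]
opening: 0.0006
grasp_force: 2.4
```

>>> jog_arm(
  moves=[0,0,-0.015,0,0,0,-1,0,0,-0.015,0,0,0,-1,0,0,0,0,0,0,-1,0,0,0,0,0,0,-1,0,0,0,0,0,0,-1],
)

```text
t: 6.2
position: [0.5359, -0.1744, 0.1172]
tcp_rot: [-3.142, 0.0, 1.833]
ft_force: [-8.4, 3.7, 18.3]
opening: 0.0004
grasp_force: 8.8
```

>>> jog_arm(
  moves=[0,0,0.1,0,0,0,-1,0,0,0.9,0,0,0,-1,0,0,1,0,0,0,-1,0,0,1,0,0,0,-1,0.1,-0.5,1,0,0,0,-1],
)

```text
t: 6.7
position: [0.5403, -0.1951, 0.3127]
tcp_rot: [3.14, 0.0, 1.835]
ft_force: [1.6, -1.0, 0.6]
opening: 0.0006
grasp_force: 0.0
```

>>> jog_arm(
  moves=[0.1,-0.5,0.5,0,0,0,-1,0,0,0,0,0,0,-1,0,0,0,0,0,0,-1,0,0,0,0,0,0,-1,0,0,0,0,0,0,-1],
)

```text
t: 7.2
position: [0.5446, -0.2206, 0.3327]
tcp_rot: [-3.139, -0.003, 1.834]
ft_force: [-0.1, 0.7, -0.0]
opening: 0.0006
grasp_force: 0.0
```

```bash
python3 - <<'E'
from h import *
s=robot.sense();print(s['t'],s['position'],s['tcp_rot'],s['ft_force'])
d=snap('wrist','w3');d['p']=s['position'];d['r']=s['tcp_rot'];np.save('pics/w3.npy',d,allow_pickle=True)
im=cv2.resize(d['image'][70:270,220:486],(798,600),interpolation=cv2.INTER_CUBIC);cv2.imwrite('pics/w3c.png',im[:,:,::-1])
E
```

```text
7.2 [ 0.54460638 -0.22060918  0.33268841] [-3.13907396e+00 -2.50467097e-03  1.83353006e+00] [-0.09871248  0.65341025 -0.0213636 ]
```

View pics/w3c.png

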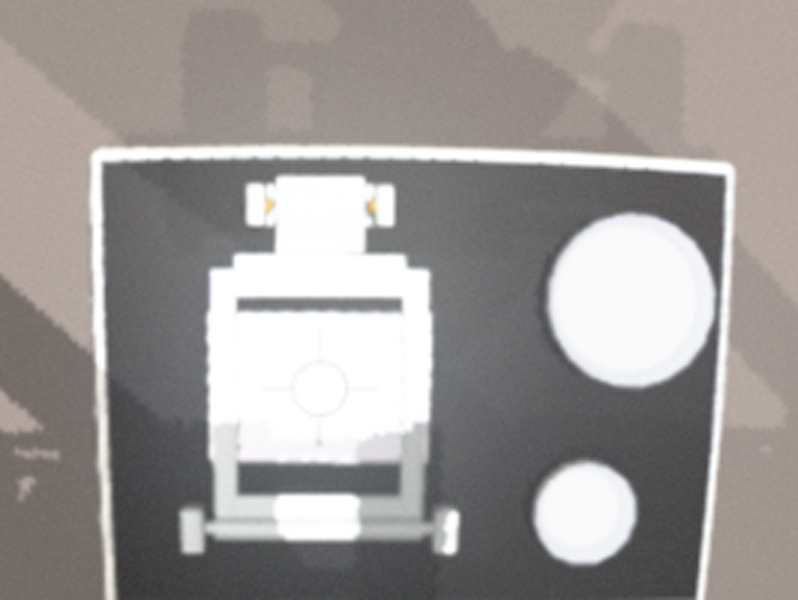

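The frame is shut, with its tab between the cheeks at crop (320,205). The slide is in its recess, and the ring centre is at crop (319,388). I now compute the spot and go to the rack with the gripper opening.

```bash
python3 - <<'E'
from h import *
d=load('w3');P=wplane(d,326.0,199.0,.03);print(P,loc(P))
for u,v,z in((220+250/3,70+155/3-0,.0285),(220+97/3,70+152/3,.0285),(220+733/3,70+168/3,.0285)): print(loc(wplane(d,u,v,z)))
E
```

```text
[ 0.54431374 -0.20866056  0.03      ] [-35.63033552   0.27046712  30.        ]
[-59.05280819  81.10509405  28.5       ]
[-112.12424984   83.42913802   28.5       ]
[113.04512081  82.58954445  28.5       ]
```

>>> jog_arm(
  moves=[-0.05,0.76,0.04,0,0,0.912,0.6,-0.05,0.76,0.04,0,0,0.912,0.6,-0.05,0.76,0.04,0,0,0.912,0.6,-0.05,0.76,0.04,0,0,0.912,0.6,-0.05,0.76,0.04,0,0,0.912,0.6],
)

```text
t: 7.75
position: [0.532, -0.0297, 0.344]
tcp_rot: [-3.141, -0.001, 2.234]
ft_force: [0.8, -0.0, 0.1]
opening: 0.0358
grasp_force: 0.0
```

>>> jog_arm(
  moves=[-0.05,0.76,0.04,0,0,0.912,0.6,-0.05,0.76,0.04,0,0,0.912,0.6,-0.05,0.76,0.04,0,0,0.912,0.6,-0.05,0.76,0.04,0,0,0.912,0.6,-0.05,0.76,0.04,0,0,0.912,0.6],
)

```text
t: 8.25
position: [0.5193, 0.1603, 0.3541]
tcp_rot: [-3.141, -0.001, 2.633]
ft_force: [0.5, 0.0, -1.7]
opening: 0.0729
grasp_force: 0.0
```

>>> jog_arm(
  moves=[-0.05,0.76,0.04,0,0,0.912,0.6,-0.05,0.76,0.04,0,0,0.912,0.6,-0.05,0.76,0.04,0,0,0.912,0.6,-0.05,0.76,0.04,0,0,0.912,0.6,-0.05,0.76,0.04,0,0,0.912,0.6],
)

```text
t: 8.75
position: [0.5067, 0.3502, 0.3639]
tcp_rot: [-3.141, -0.001, 3.031]
ft_force: [1.0, 0.4, 0.6]
opening: 0.0744
grasp_force: 0.0
```

>>> jog_arm(
  moves=[0,0,0,0,0,0,0.6,0,0,0,0,0,0,0.6,0,0,0,0,0,0,0.6,0,0,0,0,0,0,0.6,0,0,0,0,0,0,0.6],
)

```text
t: 9.25
position: [0.508, 0.3474, 0.365]
tcp_rot: [-3.142, 0.0, 3.025]
ft_force: [0.2, 0.4, 0.7]
opening: 0.0743
grasp_force: 0.0
```

```bash
python3 - <<'E'
from h import *
s=robot.sense();print(s['t'],s['position'],s['tcp_rot'],s['opening'])
d=snap('wrist','w4');d['p']=s['position'];d['r']=s['tcp_rot'];np.save('pics/w4.npy',d,allow_pickle=True)
im=cv2.resize(d['image'][60:360,120:520],(800,600),interpolation=cv2.INTER_CUBIC);cv2.imwrite('pics/w4c.png',im[:,:,::-1])
E
```

```text
9.25 [0.50802303 0.34737709 0.36498309] [-3.14155687e+00  1.28505908e-04  3.02498242e+00] 0.07426932016113516
```

View pics/w4c.png

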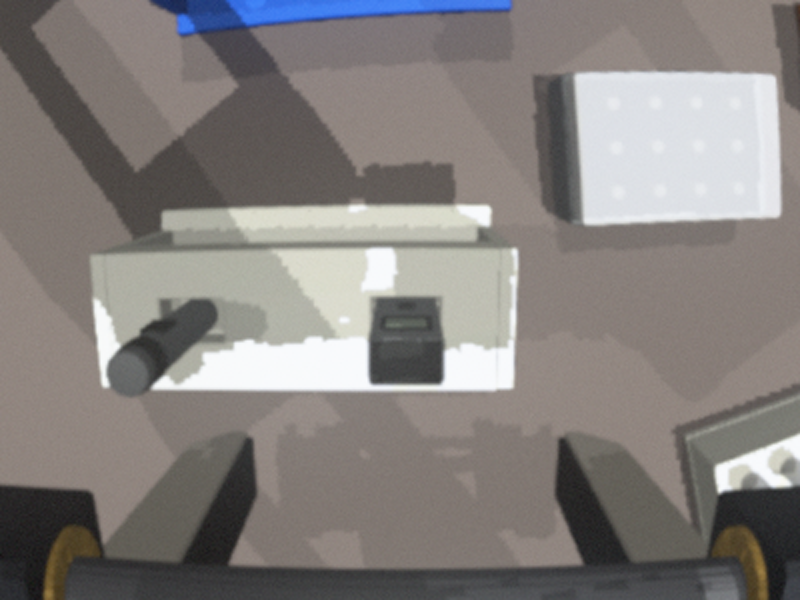

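The rectangular pen sits centred between the fingers; its top face is at crop (369–442, 346–384), with the display facing the robot. I measure its top.

```bash
python3 - <<'E'
from h import *
d=load('w4');C=[(369,347),(442,347),(442,383),(370,384)]
P=np.array([wplane(d,120+u/2-.25,60+v/2-.25,.189) for u,v in C]);print(P.round(4));print(P.mean(0))
for a,b in((0,1),(1,2),(2,3),(3,0)):
    q=P[b]-P[a];print(np.linalg.norm(q)*1000,np.degrees(np.arctan2(q[1],q[0])))
E
```

```text
[[0.5    0.3358 0.189 ]
 [0.503  0.3619 0.189 ]
 [0.5165 0.3605 0.189 ]
 [0.5138 0.3344 0.189 ]]
[0.50833771 0.3481306  0.189     ]
26.233429336027893 83.34684271513233
13.559284935244317 -5.891894701084843
26.241492110247787 -95.81750160842003
13.941902056417591 174.06554559165298
```

>>> jog_arm(
  moves=[0.006,0.014,-0.8,0,0,0,0.6,0,0,-0.8,0,0,0,0.6,0,0,-0.7,0,0,0,0.6,0,0,-0.4,0,0,0,0.6,0,0,0,0,0,0,0.6],
)

```text
t: 9.8
position: [0.5064, 0.3475, 0.2256]
tcp_rot: [-3.137, -0.006, 3.026]
ft_force: [0.4, 0.5, 0.5]
opening: 0.0743
grasp_force: 0.0
```

>>> jog_arm(
  moves=[0,0,0,0,0,0,-0.3,0,0,0,0,0,0,-0.3,0,0,0,0,0,0,-0.3,0,0,0,0,0,0,-1,0,0,0,0,0,0,-1],
  grip_force=15,
)

```text
t: 10.3
position: [0.5083, 0.3493, 0.2308]
tcp_rot: [3.141, 0.001, 3.027]
ft_force: [0.3, -0.3, 0.3]
opening: 0.0389
grasp_force: 0.0
```

>>> jog_arm(
  moves=[0,0,0,0,0,0,-1,0,0,0,0,0,0,-1,0,0,0,0,0,0,-1,0,0,0,0,0,0,-1,0,0,0,0,0,0,-1],
  grip_force=15,
)

```text
t: 10.8
position: [0.5081, 0.349, 0.23]
tcp_rot: [-3.142, 0.0, 3.027]
ft_force: [-0.2, -0.6, 2.5]
opening: 0.0284
grasp_force: 15.0
```

>>> jog_arm(
  moves=[0,0,0.1,0,0,0,-1,0,0,0.2,0,0,0,-1,0,0,0.4,0,0,0,-1,0,0,0.4,0,0,0,-1,0,0,0.4,0,0,0,-1],
)

```text
t: 11.3
position: [0.508, 0.3492, 0.3064]
tcp_rot: [3.141, 0.0, 3.027]
ft_force: [0.3, -0.8, -1.5]
opening: 0.0282
grasp_force: 15.0
```

>>> jog_arm(
  moves=[0,0,0.6,0,0,0,-1,0,0,0.8,0,0,0,-1,0,0,0.8,0,0,0,-1,0,0,0.6,0,0,0,-1,0,0,0.3,0,0,0,-1],
)

```text
t: 11.8
position: [0.5082, 0.3493, 0.4651]
tcp_rot: [3.138, 0.005, 3.027]
ft_force: [0.4, 0.3, -0.6]
opening: 0.0276
grasp_force: 15.0
```

```bash
python3 - <<'E'
from h import *
s=robot.sense();print(s['t'],s['position'],s['tcp_rot'],s['opening'],s['grasp_force'],s['ft_force'],s['joints'])
E
```

```text
11.8 [0.50817438 0.34927822 0.46512556] [3.13784092 0.00491601 3.02681009] 0.02759220056815868 14.99862626194954 [ 0.41547683  0.2953557  -0.58897744] [ 5.18984139e-01  1.66391835e-01  1.15595243e+00  1.15365115e-04
  1.81306535e+00 -9.37010821e-01]
```

>>> jog_arm(
  moves=[0.02,-0.258,0,0,0,0,-1,0.04,-0.6,0,0,0,0,-1,0.04,-0.6,0,0,0,0,-1,0.04,-0.6,0,0,0,0,-1,0.04,-0.6,0,0,0,0,-1],
)

```text
t: 12.3
position: [0.5166, 0.2142, 0.4584]
tcp_rot: [-3.141, -0.002, 3.027]
ft_force: [0.3, -0.5, -1.0]
opening: 0.028
grasp_force: 15.0
```

>>> jog_arm(
  moves=[0.04,-0.6,0,0,0,0,-1,0.04,-0.6,0,0,0,0,-1,0.04,-0.6,0,0,0,0,-1,0.04,-0.6,0,0,0,0,-1,0.04,-0.6,0,0,0,0,-1],
)

```text
t: 12.8
position: [0.5264, 0.0642, 0.4585]
tcp_rot: [-3.141, -0.002, 3.026]
ft_force: [1.6, -0.0, -0.6]
opening: 0.0283
grasp_force: 15.0
```

>>> jog_arm(
  moves=[0.04,-0.6,0,0,0,0,-1,0.04,-0.6,0,0,0,0,-1,0.04,-0.6,0,0,0,0,-1,0.04,-0.6,0,0,0,0,-1,0.04,-0.6,0,0,0,0,-1],
)

```text
t: 13.3
position: [0.5362, -0.0856, 0.4585]
tcp_rot: [3.142, -0.002, 3.026]
ft_force: [0.5, -0.0, -0.0]
opening: 0.0278
grasp_force: 15.0
```

>>> jog_arm(
  moves=[0.04,-0.6,0,0,0,0,-1,0.04,-0.6,0,0,0,0,-1,0.04,-0.6,0,0,0,0,-1,0.03,-0.4,0,0,0,0,-1,0.02,-0.3,0,0,0,0,-1],
)

```text
t: 13.8
position: [0.5446, -0.2107, 0.4583]
tcp_rot: [3.141, -0.002, 3.025]
ft_force: [-0.3, 1.3, -1.5]
opening: 0.028
grasp_force: 15.0
```

>>> jog_arm(
  moves=[0,0,0,0,0,0,-1,0,0,0,0,0,0,-1,0,0,0,0,0,0,-1,0,0,0,0,0,0,-1,0,0,0,0,0,0,-1],
)

```text
t: 14.3
position: [0.5457, -0.208, 0.4601]
tcp_rot: [-3.142, 0.0, 3.028]
ft_force: [0.0, 0.5, -1.1]
opening: 0.0277
grasp_force: 15.0
```

```bash
python3 - <<'E'
from h import *
s=robot.sense();print(s['t'],s['position'],s['tcp_rot'],s['opening'],s['grasp_force'],s['ft_force'],s['joints'])
E
```

```text
14.3 [ 0.54566586 -0.20799278  0.46013869] [-3.14154206e+00  4.04607146e-04  3.02791431e+00] 0.02766869034554385 14.998612850904465 [ 0.02946015  0.48641602 -1.05805873] [-4.52004343e-01  7.83087466e-02  1.26024103e+00  8.89472282e-05
  1.80264441e+00 -1.90910186e+00]
```

>>> jog_arm(
  moves=[-0.02,-0.014,-0.6,0,0,0,-1,0,0,-0.7,0,0,0,-1,0,0,-0.7,0,0,0,-1,0,0,-0.7,0,0,0,-1,0,0,-0.5,0,0,0,-1],
)

```text
t: 14.8
position: [0.5439, -0.2087, 0.2972]
tcp_rot: [3.141, -0.002, 3.027]
ft_force: [-0.4, -0.4, -0.4]
opening: 0.0282
grasp_force: 15.0
```

>>> jog_arm(
  moves=[0,0,-0.4,0,0,0,-1,0,0,-0.3,0,0,0,-1,0,0,-0.1,0,0,0,-1,0,0,0,0,0,0,-1,0,0,0,0,0,0,-1],
)

```text
t: 15.3
position: [0.5451, -0.2097, 0.2612]
tcp_rot: [-3.141, 0.002, 3.027]
ft_force: [-0.0, 0.7, 0.1]
opening: 0.0279
grasp_force: 15.0
```

```bash
python3 - <<'E'
from h import *
s=robot.sense();print(s['t'],s['position'],s['tcp_rot'],s['ft_force'])
d=snap('wrist','w5');d['p']=s['position'];d['r']=s['tcp_rot'];np.save('pics/w5.npy',d,allow_pickle=True)
e=snap('scene','s5');f=snap('top','t5')
w=cv2.resize(d['image'][100:340,220:420],(500,600),interpolation=cv2.INTER_CUBIC)
a=cv2.resize(e['image'][200:300,160:260],(300,300),interpolation=cv2.INTER_CUBIC)
b=cv2.resize(e['image'][215:265,185:235],(300,300),interpolation=cv2.INTER_CUBIC)
cv2.imwrite('pics/c5.png',np.hstack([w,np.vstack([a,b])])[:,:,::-1])
print(proj(e,(.5447,-.2088,.03)),proj(e,(*s['position'][:2],s['position'][2]-.215)))
E
```

```text
15.3 [ 0.54509113 -0.20967605  0.26122258] [-3.14095823e+00  1.69705622e-03  3.02689111e+00] [-0.04106194  0.6730537   0.06456035]
(np.float64(208.76276771169387), np.float64(242.07707714136205)) (np.float64(207.2978419264624), np.float64(238.82979725299884))
```

View pics/c5.png

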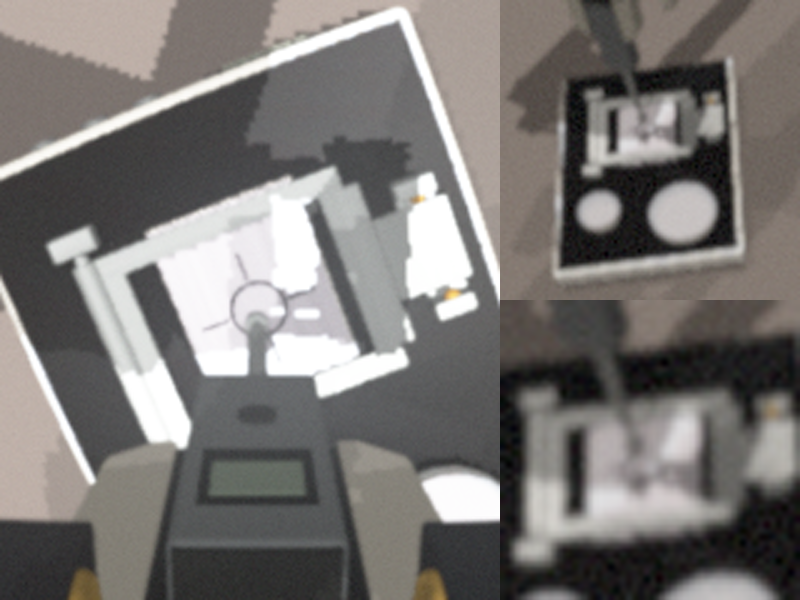

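The wrist crop shows the ring centred at (258,307) and the sensor disc at about (257,321), just over it. I cast both pixels to their heights.

```bash
python3 - <<'E'
from h import *
d=load('w5')
g=lambda u,v,z:wplane(d,220+u/2.5-.3,100+v/2.5-.3,z)
S=g(258,307,.03);print('ring',S,loc(S))
print('tip',g(257,321,.0462))
s=robot.sense();print(s['position'],s['tcp_rot'])
E
```

```text
ring [ 0.54379392 -0.20865282  0.03      ] [-36.13043435   0.41248206  30.        ]
tip [ 0.54470703 -0.20908591  0.0462    ]
[ 0.54510466 -0.20980536  0.26129125] [-3.14084715e+00  2.07349776e-03  3.02662392e+00]
```

Alignment is within about 1 mm, with 5 mm of margin. I descend to just above contact and settle.

>>> jog_arm(
  moves=[-0.01,0.01,-0.08,0,0,0,-1,0,0,-0.08,0,0,0,-1,0,0,-0.06,0,0,0,-1,0,0,-0.04,0,0,0,-1,0,0,0,0,0,0,-1],
)

```text
t: 15.95
position: [0.5438, -0.2089, 0.2462]
tcp_rot: [3.141, -0.001, 3.027]
ft_force: [0.4, 0.6, -0.6]
opening: 0.0279
grasp_force: 15.0
```

>>> jog_arm(
  moves=[0,0,0,0,0,0,-1,0,0,0,0,0,0,-1,0,0,0,0,0,0,-1,0,0,0,0,0,0,-1,0,0,0,0,0,0,-1],
)

```text
t: 16.45
position: [0.5441, -0.2091, 0.247]
tcp_rot: [-3.142, 0.0, 3.027]
ft_force: [0.7, -0.7, 0.2]
opening: 0.0281
grasp_force: 15.0
```

>>> jog_arm(
  moves=[0,0,-0.02,0,0,0,-1,0,0,-0.02,0,0,0,-1,0,0,-0.02,0,0,0,-1,0,0,-0.02,0,0,0,-1,0,0,0,0,0,0,-1],
)

```text
t: 16.95
position: [0.5441, -0.209, 0.2429]
tcp_rot: [-3.142, 0.0, 3.027]
ft_force: [-0.6, -0.2, 0.0]
opening: 0.0284
grasp_force: 15.0
```

```bash
python3 - <<'E'
from h import *
F=[];Z=[]
for i in range(12):
    s=robot.sense();F.append(s['ft_force']);Z.append(s['position']);
    if i<4: robot.get_image('wrist')
print(s['t'],np.mean(Z,0),np.mean(F,0),np.std(F,0))
E
```

```text
17.15 [ 0.54407696 -0.20902974  0.24295759] [ 0.96311348 -0.38268025  0.7007849 ] [0.73302857 0.56182125 0.32948345]
```

>>> jog_arm(
  moves=[0,0,-0.01,0,0,0,-1,0,0,-0.01,0,0,0,-1,0,0,-0.01,0,0,0,-1,0,0,-0.01,0,0,0,-1,0,0,0,0,0,0,-1],
)

```text
t: 17.65
position: [0.5441, -0.209, 0.2409]
tcp_rot: [-3.142, 0.0, 3.027]
ft_force: [0.4, 0.6, 1.7]
opening: 0.0278
grasp_force: 15.0
```

>>> jog_arm(
  moves=[0,0,0,0,0,0,-1,0,0,0,0,0,0,-1,0,0,0,0,0,0,-1,0,0,0,0,0,0,-1,0,0,0,0,0,0,-1],
)

```text
t: 18.15
position: [0.5441, -0.209, 0.2409]
tcp_rot: [3.142, 0.0, 3.027]
ft_force: [-0.4, -0.7, 1.1]
opening: 0.028
grasp_force: 15.0
```

```bash
python3 - <<'E'
from h import *
F=[];Z=[]
for i in range(20):
    s=robot.sense();F.append(s['ft_force']);Z.append(s['position']);d=robot.get_image('wrist')
print(s['t'],np.mean(Z,0),np.mean(F,0),np.std(F,0)/4.5,s['tcp_rot'],s['grasp_force'])
e=snap('scene','s6')
w=cv2.resize(d['image'][100:340,220:420],(500,600),interpolation=cv2.INTER_CUBIC)
a=cv2.resize(e['image'][200:300,160:260],(300,300),interpolation=cv2.INTER_CUBIC)
b=cv2.resize(e['image'][190:270,330:440],(300,300),interpolation=cv2.INTER_CUBIC)
cv2.imwrite('pics/c6.png',np.hstack([w,np.vstack([a,b])])[:,:,::-1])
E
```

```text
19.1 [ 0.54405916 -0.20902758  0.24090063] [ 0.21569652 -0.09403115  1.31238893] [0.08553416 0.11564652 0.08822702] [-3.14156291e+00  6.11623015e-05  3.02667304e+00] 14.998921304941177
```

View pics/c6.png

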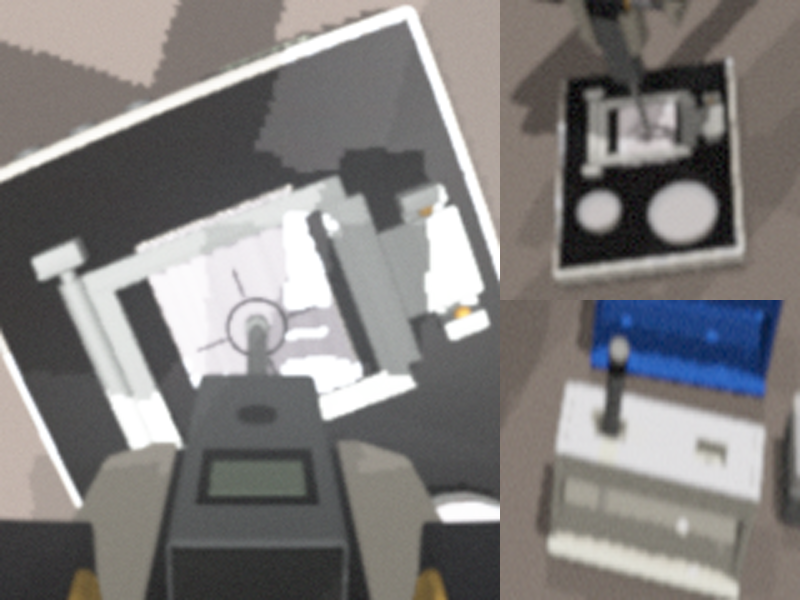

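The disc is at crop (257,325), centred in the ring. The frame is shut, the slide seated and the pH meter still in its place. The spring force is about 1.3 + 0.7 (weight) = 2.0 N, so the tip is about half-way in.

```bash
python3 -c "
from cell import robot
print(robot.hand_in())"
```

```text
the job is handed in; nothing more can be done
None
```

The job is handed in at about 19 s of the 58 s allowed: the frame is shut in its catch, and the thermometer is held upright in the ring with its sprung tip pushed in about half-way (roughly 4 mm, 2 N).

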